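Bring the T-piece round to the pick point and swing the keeper in

ROBOT

A 7-joint arm with a two-finger parallel gripper is mounted at the origin on the work surface. World frame = base frame: x ahead of the robot, y to its left, z up, the work surface at z = 0. Lengths are in m, angles in rad, forces in N, time in s.
With the tool pointing down it reaches from about 0.425 to 0.875 m from the base axis. Payload 4.7 kg.
Tool frame: the origin (TCP) lies on the centre line of the jaws, within the pads' length; the fingertips stand 8 mm ahead of it and the grasp point (between the pads) lies 11 mm behind it; z points along the fingers, y is the direction in which the jaws open and shut (so a half turn about z gives the same grasp; the last joint's range is limited). The gripper opens to 87 mm and grips with 3 to 60 N. Pads are 19 mm wide; open, the fingers measure 117 mm over their backs; the gripper's body (75 mm by 190 mm) begins 51 mm behind the grasp point.
Start: joints at [-1.108, 0.321, -0.07, 1.45, 0.023, 1.371, -0.057], TCP at [0.282, 0.586, 0.207] pointing down, gripper open.
Joint ranges: [-2.86, 2.86], [-0.3, 2.09], [-1.38, 1.24], [0.06, 2.45], [-1.56, 4.7], [0.09, 2.05], [-2.69, 2.69]. Speed limits (rad/s): [2.57, 2.57, 3.14, 3.14, 3.14, 3.14, 3.14].

INTERFACE

Orientations are given as a rotation vector (axis times angle).
In Python, from bench import ctrl, cams, workorder gives the robot as it stands. The module is installed in compiled form; this text tells all that it offers.
- The arm moves only by the tool carry_out, never from a script. Its argument "rows" is a list of rows, each an object with "offset": the shift along the tool's x, y, z in m, a list of three; "rot": the turn, a rotation vector about the tool's x, y, z in degrees, a list of three; "gripper": the opening, from 0 (shut) to 1 (fully open). In form: [{"offset": [dx, dy, dz], "rot": [rx, ry, rz], "gripper": gripper}, ...]. A call has 1 to 10 rows; each row shifts and turns the commanded pose from where the row before left it, along the tool's axes as they then stand; what a row does not reach is not made up. A row lasts 1/8 s, in which the tool goes at most 62.5 mm and 10.7 degrees, less where a joint would pass 70% of its speed; a pose out of reach is approached as far as the arm can. A call is refused whole if a number of a shift passes 0.0625 or a number of a turn 10.7, either way. A call with a gripper value outside its range is refused whole. The fingers move at their own pace and stop on an object; "grip_force" is the grip in N (left out, the last holds). Time passes only in rows, so rows that do not move let the fingers close. It gives the time, the measured TCP pose, the force and the opening at its end, in the units of the state.
- ctrl.get_state(): the state, without advancing time (a new reading comes with each control period).
- cams.get_image(name): name is "scene" or "top" or "wrist"; returns a dict with "img" (384x512x3 uint8, red, green, blue), "vfov" (degrees; the focal length in pixels is half the picture's height over the tangent of half this angle, whatever the lens; pixels are square), "cx", "cy" (the principal point, pixels), "R" (3x3) and "t" (3): a world point X has camera coordinates R X + t. Camera axes: x right, y down, z forward; pixel columns grow to the right and rows downward; lengths in m; the calibration is good to about 2 mm. A picture is of the moment at which its call begins. There is no depth.
- workorder.close_job(): hands the job in, once; it reports no verdict.
The state is a dict: "time": time; "joint_positions": joint angles; "qd": joint speeds; "joint_torque": joint torques, N m; "position": TCP position; "tool_rot": TCP orientation; "ft_force": force on the tool from outside, world axes, zero at the start; "torque": the same for the moment, N m; "grip_width": opening from 0.0 (shut) to 1.0 (fully open).
Only numpy, scipy, OpenCV 4.12 (cv2) and the standard library are available. Lean on these libraries where they do the work, as an engineer would, in place of code of your own. Each camera call takes 0.05 s, during which the arm holds its last target.

TASK

Push on the dividers of the revolving parts tray with a closed fingertip and turn it until the compartment holding the T-shaped pipe fitting is centred at the pick point, in line with the keeper's post. Then, with the tray standing still, push the steel keeper bar round until it is fully closed, pointing straight at the hub. Do not lift or knock about the fittings, and leave the other things on the bench alone.

Things in the scene. Friction and masses are not known exactly. Their poses are not given: they have to be found in the camera images.
- carousel (a joint): The revolving parts tray, 300 mm across, with five equal open compartments. Angle in rad, positive = counter-clockwise seen from above; at 0 compartment 0 is exactly at the pick point; starts within 0.15 of 0. Turns either way more than a full turn, without stops or notches; steady friction of about 0.15 N m, so it stays where it is left.
- hub (a point): Centre of the top of the tray's 60 mm hub, on the turning axis, 102 mm above the bench. Five straight upright aluminium dividers (spokes), 6 mm thick, run from the hub (30 mm from the axis) to the rim (150 mm); tops 100 mm above the bench. Tray floor 30 mm and rim 44 mm above the bench; fittings reach up to 60 mm.
- gap (a point): The pick point, fixed: on the line from the hub to the keeper's post, at the tray's rim, 150 mm from the axis, 40 mm above the bench. The compartment to be picked from must be centred here. Tray, post and pick point stand elsewhere and up to 0.45 rad turned in each run; the post is on the robot's left (+y) side of the tray.
- keeper (a joint): The keeper: a flat steel bar on edge that swings level on the post. Angle in rad: 0 = open, along the tray's edge, pointing away from the robot; grows clockwise seen from above to the stop at 1.57 = closed, pointing at the hub, its end 30 mm inside the rim. Starts between 0 and 0.25. Friction about 0.06 N m; stays where left. It and the tray do not really block each other.
- pivot (a point): The keeper's pivot axis, 200 mm from the tray's axis, at the bar's mid-height, 90 mm above the bench. The bar is 10 mm thick and 24 mm high (78 to 102 mm above the bench). The square grey post under it is 44 mm wide, its top 72 mm above the bench.
- keeper_tip (a point): Middle of the keeper bar's free end, 80 mm from the pivot, 90 mm above the bench.
- tee_center (a point): The T-piece: a T-shaped metal pipe fitting, 60 by 49 mm, 30 mm high, lying flat and loose in one of compartments 1 to 4 (which one varies). The point is its centre, half-way up, about 98 mm from the tray's axis.
- mouth0 (a point): Middle of the outer edge of compartment 0, turning with the tray, 150 mm from the axis, 40 mm above the bench; dividers stand 36 degrees to either side. Numbered counter-clockwise seen from above.
- mouth1 (a point): Middle of the outer edge of compartment 1, turning with the tray, 150 mm from the axis, 40 mm above the bench; dividers stand 36 degrees to either side. Numbered counter-clockwise seen from above.
- mouth2 (a point): Middle of the outer edge of compartment 2, turning with the tray, 150 mm from the axis, 40 mm above the bench; dividers stand 36 degrees to either side. Numbered counter-clockwise seen from above.
- mouth3 (a point): Middle of the outer edge of compartment 3, turning with the tray, 150 mm from the axis, 40 mm above the bench; dividers stand 36 degrees to either side. Numbered counter-clockwise seen from above.
- mouth4 (a point): Middle of the outer edge of compartment 4, turning with the tray, 150 mm from the axis, 40 mm above the bench; dividers stand 36 degrees to either side. Numbered counter-clockwise seen from above.
- elbow_center (a point): Another fitting, loose in the tray: L-shaped metal pipe elbow, 55 by 55 mm, 30 mm high. The point is its centre, half-way up.
- coupling_center (a point): Another fitting, loose in the tray: straight metal pipe coupling, 50 mm long, 30 mm across, lying. The point is its centre, half-way up.
- locknut_center (a point): Another fitting, loose in the tray: flat six-sided steel ring nut, 42 mm across, 14 mm high. The point is its centre, half-way up.
- cap_center (a point): Another fitting, loose in the tray: round metal pipe cap, 42 mm across, 26 mm high, in compartment 0. The point is its centre, half-way up.
- carton: Loose cardboard box on the bench, 90 by 70 mm, 60 mm high; origin under its centre. To be left alone.
- jar: Loose jar, 60 mm across, 85 mm high; origin under its centre. To be left alone.
- wrench: Loose steel wrench lying on the bench, about 180 mm long; origin under its middle. To be left alone.

How it is judged:
On the way, in this order (a step that is already met when the one before it is completed fails the run):
1. the T-piece's compartment stands still at the pick point while the keeper is still open (((horizontal distance between mouth0 and gap below 0.025 m and horizontal distance between mouth0 and tee_center below 0.095 m) or (horizontal distance between mouth1 and gap below 0.025 m and horizontal distance between mouth1 and tee_center below 0.095 m) or (horizontal distance between mouth2 and gap below 0.025 m and horizontal distance between mouth2 and tee_center below 0.095 m) or (horizontal distance between mouth3 and gap below 0.025 m and horizontal distance between mouth3 and tee_center below 0.095 m) or (horizontal distance between mouth4 and gap below 0.025 m and horizontal distance between mouth4 and tee_center below 0.095 m)) and value of joint keeper below 0.6 rad and velocity of joint carousel between -0.05 and 0.05 rad/s), for 0.3 s.
2. the keeper is swung fully closed (((horizontal distance between mouth0 and gap below 0.025 m and horizontal distance between mouth0 and tee_center below 0.095 m) or (horizontal distance between mouth1 and gap below 0.025 m and horizontal distance between mouth1 and tee_center below 0.095 m) or (horizontal distance between mouth2 and gap below 0.025 m and horizontal distance between mouth2 and tee_center below 0.095 m) or (horizontal distance between mouth3 and gap below 0.025 m and horizontal distance between mouth3 and tee_center below 0.095 m) or (horizontal distance between mouth4 and gap below 0.025 m and horizontal distance between mouth4 and tee_center below 0.095 m)) and value of joint keeper above 1.45 rad), for 0.2 s.
At the end, for the whole second after the job is handed in: The middle of the outer edge of the T-piece's compartment is within 25 mm of the pick point (about 9.5 degrees of turn), the tray is at rest with all five fittings lying in it, and the keeper is closed to within about 7 degrees of its stop (all of step 2 and velocity of joint carousel between -0.05 and 0.05 rad/s and not (horizontal distance between tee_center and hub above 0.15 m) and not (horizontal distance between elbow_center and hub above 0.15 m) and not (horizontal distance between coupling_center and hub above 0.15 m) and not (horizontal distance between locknut_center and hub above 0.15 m) and not (horizontal distance between cap_center and hub above 0.15 m) and not (height (world z) of tee_center above 0.07 m) and not (height (world z) of elbow_center above 0.07 m) and not (height (world z) of coupling_center above 0.07 m) and not (height (world z) of locknut_center above 0.07 m) and not (height (world z) of cap_center above 0.07 m)); the robot touches nothing.
It fails at once if the keeper is swung in (beyond 0.6 rad) while the T-piece's compartment is not at the pick point (value of joint keeper above 0.6 rad and not ((horizontal distance between mouth0 and gap below 0.025 m and horizontal distance between mouth0 and tee_center below 0.095 m) or (horizontal distance between mouth1 and gap below 0.025 m and horizontal distance between mouth1 and tee_center below 0.095 m) or (horizontal distance between mouth2 and gap below 0.025 m and horizontal distance between mouth2 and tee_center below 0.095 m) or (horizontal distance between mouth3 and gap below 0.025 m and horizontal distance between mouth3 and tee_center below 0.095 m) or (horizontal distance between mouth4 and gap below 0.025 m and horizontal distance between mouth4 and tee_center below 0.095 m))).
It fails at once if a fitting is lifted or leaves the tray (height (world z) of any of tee_center, elbow_center, coupling_center, locknut_center, cap_center above 0.07 m or horizontal distance between any of tee_center, elbow_center, coupling_center, locknut_center, cap_center and hub above 0.15 m).
It fails at once if a fitting is pushed about by the fingers (more than 3 N) (contact force between the fingers and tee above 3 N or contact force between the fingers and elbow above 3 N or contact force between the fingers and coupling above 3 N or contact force between the fingers and locknut above 3 N or contact force between the fingers and cap above 3 N).
It fails at once if the carton, jar or wrench is moved more than 20 mm (distance of any of carton, jar, wrench from where it was at the start of the episode above 0.02 m).
It also fails if it takes over 64 s, if anything falls off the work surface, if the arm or the gripper's body presses on something with over 40 N, if the wrist force passes 120 N, or if a joint passes its speed limit or range.

## Working session

There is one attempt and no reset: what is moved stays moved. The work goes in short steps, Python scripts to look and compute and a tool call to move; the robot and the scene stay as the last step left them, time stands still between calls to the robot, and variables do not carry over. Pictures are saved under pics/ and viewed, and the job is handed in when it is done.

Besides the shell and the picture viewer there is one more tool, called after "Call:" by a JSON object that holds its "name" and its "arguments", one argument or row to a line. carry_out: Moves the arm, as the interface text tells. Its arguments: {"type":"object","properties":{"rows":{"type":"array"},"grip_force":{"type":"number"}},"required":["rows"]}

```bash
mkdir -p pics
cat > h.py <<'E'
import numpy as np, cv2
from bench import ctrl, cams, workorder
def snap(name,fn):
    d=cams.get_image(name); cv2.imwrite('pics/'+fn,d['img'][:,:,::-1]); np.savez('pics/'+fn[:-4]+'.npz',**d); return d
def K(d):
    f=192/np.tan(np.radians(d['vfov'])/2); return f
def ray(d,u,v,z):
    f=K(d); r=np.array([(u-d['cx'])/f,(v-d['cy'])/f,1.]); R=np.array(d['R']);t=np.array(d['t'])
    c=-R.T@t; w=R.T@r; return c+w*(z-c[2])/w[2]
def proj(d,X):
    c=np.array(d['R'])@np.array(X)+np.array(d['t']); f=K(d); return np.array([f*c[0]/c[2]+d['cx'],f*c[1]/c[2]+d['cy']])
E
python3 - <<'E'
from h import *
for n in ['scene','top','wrist']:
    d=snap(n,n+'0.png'); print(n,d['vfov'],d['cx'],d['cy'],-np.array(d['R']).T@np.array(d['t']))
s=ctrl.get_state(); print(s)
E
```

```text
scene 45.24652117931158 252.67642045671556 190.07356046852541 [1.33237298 0.30610331 1.43074133]
top 54.610090414220124 254.13361867416108 195.127780434467 [ 0.32505673 -0.00981136  1.16744354]
wrist 71.75233334533957 254.53776212796907 191.05472361910998 [0.21131986 0.61908481 0.38432182]
{'time': 0.15, 'joint_positions': array([-1.10793508,  0.32164905, -0.07009686,  1.45141767,  0.02263788,
        1.37077553, -0.05692407]), 'qd': array([ 0.00046342, -0.00194351, -0.00109143, -0.00323537, -0.00042171,
        0.00175597,  0.0003248 ]), 'joint_torque': array([-2.32479069e-04, -4.91799831e+01, -4.04704632e-01, -3.12877500e+01,
       -6.39133737e-02,  4.05421376e-02,  9.44102908e-05]), 'position': array([0.28185917, 0.58521818, 0.20640377]), 'tool_rot': array([-6.98935527e-01, -3.06264296e+00,  2.27497439e-03]), 'ft_force': array([ 0.31756291, -0.47728208,  0.58697335]), 'torque': array([-0.00245083, -0.00204043, -0.00881293]), 'grip_width': 1.0016716846603704}
```

View pics/top0.png

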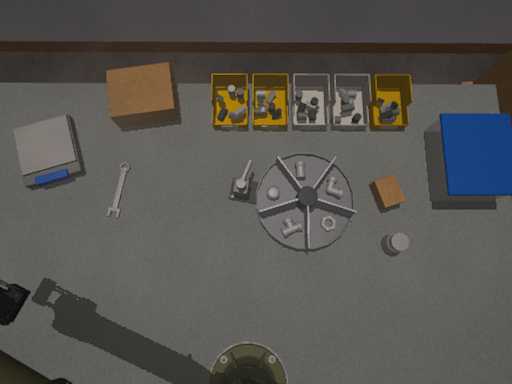

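View pics/scene0.png

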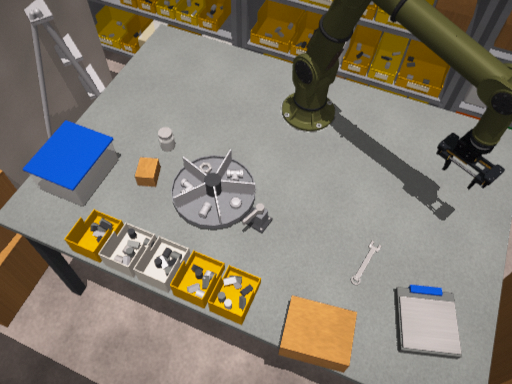

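View pics/wrist0.png

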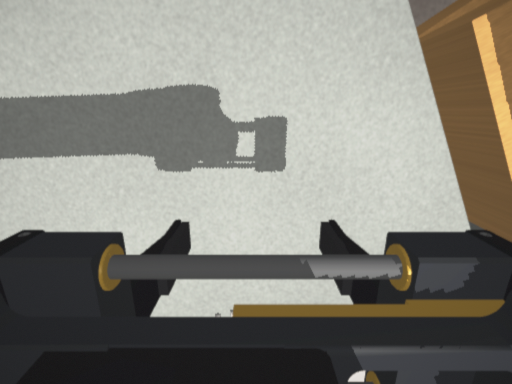

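Run:
```python
from h import *
d=np.load('pics/top0.npz'); im=d['img'][130:265,215:415,::-1]
cv2.imwrite('pics/topc.png',cv2.resize(im,None,fx=4,fy=4,interpolation=cv2.INTER_CUBIC))
d=np.load('pics/scene0.npz'); im=d['img'][140:240,160:280,::-1]
cv2.imwrite('pics/scenec.png',cv2.resize(im,None,fx=5,fy=5,interpolation=cv2.INTER_CUBIC))
```

```text
(no output)
```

View pics/topc.png

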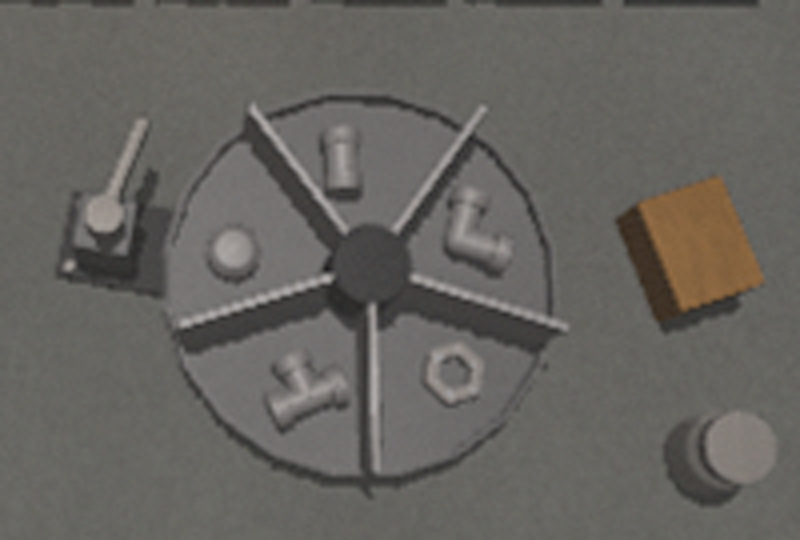

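View pics/scenec.png

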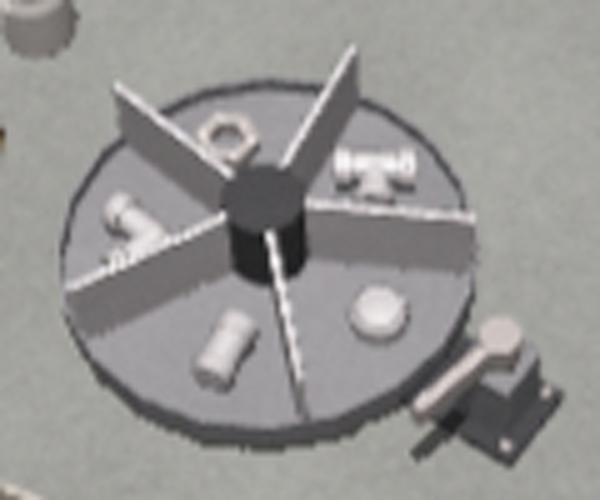

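```bash
cat > meas.py <<'E'
from h import *
d=np.load('pics/top0.npz')
px=lambda a,b:(215+(a+.5)/4-.5,130+(b+.5)/4-.5)
hub=ray(d,*px(371,263),.102); piv=ray(d,*px(105,216),.104); tip=ray(d,*px(142,121),.102)
print('hub',hub,'piv',piv,np.linalg.norm((hub-piv)[:2]),'tip',tip,np.linalg.norm((tip-piv)[:2]))
g=np.degrees(np.arctan2(*(piv-hub)[1::-1])); print('gapdir',g)
k=np.degrees(np.arctan2(*(tip-piv)[1::-1])); print('keeperdir',k)
for p in [(252,107),(484,108),(566,328),(375,472),(180,325)]:
    q=ray(d,*px(*p),.1)-hub; print(q[:2],np.linalg.norm(q[:2]),np.degrees(np.arctan2(q[1],q[0]))-g)
tee=ray(d,*px(308,390),.045);print('tee',tee,np.linalg.norm((tee-hub)[:2]),np.degrees(np.arctan2(*(tee-hub)[1::-1]))-g)
for n,p in dict(cap=(233,252),coup=(342,160),elb=(470,235),nut=(454,374)).items():
    q=ray(d,*px(*p),.05);print(n,q)
d=np.load('pics/scene0.npz')
px=lambda a,b:(160+(a+.5)/5-.5,140+(b+.5)/5-.5)
print('scene hub',ray(d,*px(262,197),.102),'piv',ray(d,*px(500,338),.104), 'tip',ray(d,*px(422,405),.102))
E
python3 meas.py
```

```text
hub [ 0.53684681 -0.17571289  0.102     ] piv [0.57137214 0.01889689 0.104     ] 0.19764859311289953 tip [ 0.64441916 -0.00813097  0.102     ] 0.0778869177213185
gapdir 79.93994104139043
keeperdir -20.304797389205547
[0.1192179  0.08536163] 0.14662713431966531 -44.33676481813735
[ 0.1188088  -0.08844222] 0.1481133217030835 -116.60423342443292
[-0.04763848 -0.14092127] 0.14875560028358129 -188.61778292519705
[-0.15145257  0.00120738] 0.15145738514728413 99.60330557262898
[-0.04562441  0.13980732] 0.14706349960031273 28.133518006033583
tee [ 0.45008873 -0.13399819  0.045     ] 0.09626567544764761 74.38105375088506
cap [ 0.55567427 -0.07801275  0.05      ]
coup [ 0.62880834 -0.16358186  0.05      ]
elb [ 0.56925645 -0.2608099   0.05      ]
nut [ 0.46168813 -0.24418685  0.05      ]
scene hub [ 0.53518034 -0.17715497  0.102     ] piv [0.57493039 0.02122606 0.104     ] tip [ 0.64257952 -0.00609004  0.102     ]
```

Call:
{"name": "carry_out", "arguments": {
  "rows": [
    {"offset": [-0.04, -0.028, 0], "rot": [0, 0, 0], "gripper": 0},
    {"offset": [-0.04, -0.028, 0], "rot": [0, 0, 0], "gripper": 0},
    {"offset": [-0.04, -0.028, 0], "rot": [0, 0, 0], "gripper": 0},
    {"offset": [-0.04, -0.028, 0], "rot": [0, 0, 0], "gripper": 0},
    {"offset": [-0.04, -0.028, 0], "rot": [0, 0, 0], "gripper": 0},
    {"offset": [-0.04, -0.028, 0], "rot": [0, 0, 0], "gripper": 0},
    {"offset": [-0.04, -0.028, 0], "rot": [0, 0, 0], "gripper": 0},
    {"offset": [-0.04, -0.028, 0], "rot": [0, 0, 0], "gripper": 0}
  ],
  "grip_force": 20
}}

```text
time: 1.15
position: [0.4737, 0.2434, 0.2072]
tool_rot: [0.699, 3.063, 0.0]
ft_force: [0.5, -0.2, -0.3]
grip_width: 0.171
```

```bash
cat > go.py <<'E'
import sys
from h import *
from scipy.spatial.transform import Rotation as Ro
def go(x,y,z,head):
    s=ctrl.get_state(); p=s['position']; R=Ro.from_rotvec(s['tool_rot']).as_matrix()
    hy=np.degrees(np.arctan2(R[1,1],R[0,1])); dt=np.array([x,y,z])-p
    print('t',s['time'],'pos',p.round(4),'yhead',hy.round(2),'zaxis',R[:,2].round(3),'F',s['ft_force'].round(2),'w',round(s['grip_width'],3))
    print('tool offset',(R.T@dt).round(4),'rz',((hy-head+180)%360-180).round(2))
    h=np.radians(head);c=np.array([[np.sin(h),np.cos(h)],[-np.cos(h),np.sin(h)]]);
    # after-turn tool frame: y=(cos,sin), x = y rotated +90? check
    R2=R@Ro.from_rotvec([0,0,np.radians(hy-head)]).as_matrix(); print('offset if turned first',(R2.T@dt).round(4))
if __name__=='__main__': go(*map(float,sys.argv[1:]))
E
python3 go.py .475 -.080 .2 18
```

```text
t 1.15 pos [0.4737 0.2434 0.2072] yhead 64.29 zaxis [ 0.  0. -1.] F [ 0.55 -0.24 -0.26] w 0.171
tool offset [-0.1415 -0.2908  0.0071] rz 46.29
offset if turned first [-0.308  -0.0987  0.0071]
```

Call:
{"name": "carry_out", "arguments": {
  "rows": [
    {"offset": [0, 0, 0], "rot": [0, 0, 9.26], "gripper": 0},
    {"offset": [0, 0, 0], "rot": [0, 0, 9.26], "gripper": 0},
    {"offset": [0, 0, 0], "rot": [0, 0, 9.26], "gripper": 0},
    {"offset": [0, 0, 0], "rot": [0, 0, 9.26], "gripper": 0},
    {"offset": [0, 0, 0], "rot": [0, 0, 9.26], "gripper": 0},
    {"offset": [-0.06, -0.02, 0], "rot": [0, 0, 0], "gripper": 0},
    {"offset": [-0.06, -0.02, 0], "rot": [0, 0, 0], "gripper": 0},
    {"offset": [-0.06, -0.02, 0], "rot": [0, 0, 0], "gripper": 0},
    {"offset": [-0.06, -0.02, 0], "rot": [0, 0, 0], "gripper": 0},
    {"offset": [-0.06, -0.02, 0], "rot": [0, 0, 0], "gripper": 0}
  ]
}}

```text
time: 2.4
position: [0.4703, -0.0694, 0.2073]
tool_rot: [1.846, 2.541, 0.001]
ft_force: [0.5, 0.1, -0.5]
grip_width: 0.003
```

```bash
python3 go.py .475 -.080 .086 18; python3 -c "
from h import *
snap('top','top1.png');d=snap('wrist','w1.png')
d=np.load('pics/top1.npz'); im=d['img'][130:265,215:415,::-1]
cv2.imwrite('pics/topc1.png',cv2.resize(im,None,fx=4,fy=4))"
```

```text
t 2.4 pos [ 0.4703 -0.0694  0.2073] yhead 18.0 zaxis [ 0.001  0.    -1.   ] F [ 0.53  0.1  -0.47] w 0.003
tool offset [-0.0115  0.0011  0.1213] rz 0.0
offset if turned first [-0.0115  0.0011  0.1213]
```

View pics/topc1.png

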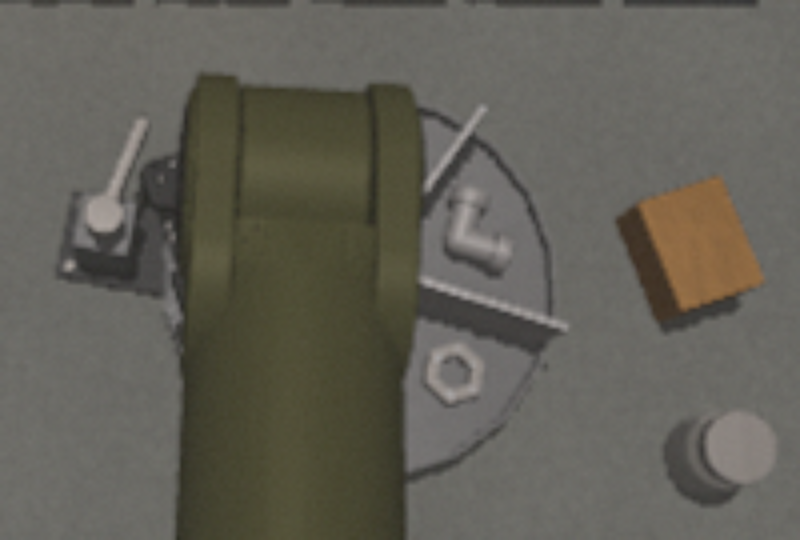

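View pics/w1.png

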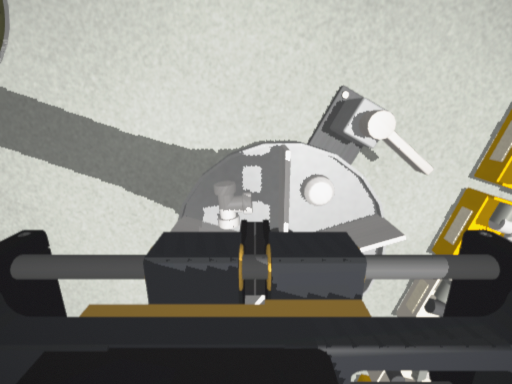

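Call:
{"name": "carry_out", "arguments": {
  "rows": [
    {"offset": [-0.006, 0, 0.04], "rot": [0, 0, 0], "gripper": 0},
    {"offset": [-0.005, 0, 0.04], "rot": [0, 0, 0], "gripper": 0},
    {"offset": [0, 0, 0.03], "rot": [0, 0, 0], "gripper": 0},
    {"offset": [0, 0, 0.011], "rot": [0, 0, 0], "gripper": 0}
  ]
}}

```text
time: 3.0
position: [0.4726, -0.0775, 0.0844]
tool_rot: [-1.845, -2.539, 0.003]
ft_force: [0.1, 0.7, 0.2]
grip_width: 0.007
```

```bash
python3 go.py .475 -.080 .086 18; python3 -c "
from h import *
d=snap('wrist','w2.png')"
```

```text
t 3.0 pos [ 0.4726 -0.0775  0.0844] yhead 18.0 zaxis [-0.003 -0.    -1.   ] F [0.06 0.68 0.19] w 0.007
tool offset [-0.0031  0.0015 -0.0016] rz -0.0
offset if turned first [-0.0031  0.0015 -0.0016]
```

View pics/w2.png

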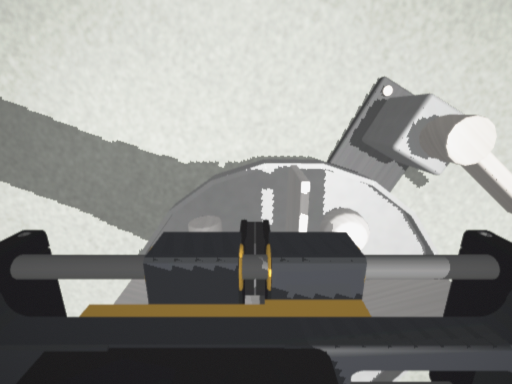

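Call:
{"name": "carry_out", "arguments": {
  "rows": [
    {"offset": [0, 0.006, 0], "rot": [0, 0, 0], "gripper": 0},
    {"offset": [0, 0.006, 0], "rot": [0, 0, 0], "gripper": 0},
    {"offset": [0.001, 0.0063, 0], "rot": [0, 0, 3.2], "gripper": 0},
    {"offset": [0.001, 0.0063, 0], "rot": [0, 0, 3.2], "gripper": 0},
    {"offset": [0.001, 0.0063, 0], "rot": [0, 0, 3.2], "gripper": 0},
    {"offset": [0.001, 0.0063, 0], "rot": [0, 0, 3.2], "gripper": 0},
    {"offset": [0.001, 0.0063, 0], "rot": [0, 0, 3.2], "gripper": 0},
    {"offset": [0.001, 0.0063, 0], "rot": [0, 0, 3.2], "gripper": 0}
  ]
}}

```text
time: 4.05
position: [0.5231, -0.0614, 0.0874]
tool_rot: [2.245, 2.195, 0.003]
ft_force: [0.1, -0.0, 0.2]
grip_width: 0.008
```

```bash
python3 go.py .475 -.080 .086 18; python3 -c "
from h import *
d=snap('scene','s3.png')
im=d['img'][140:240,160:280,::-1]
cv2.imwrite('pics/s3c.png',cv2.resize(im,None,fx=5,fy=5,interpolation=cv2.INTER_CUBIC))
d=snap('wrist','w3.png')"
```

```text
t 4.05 pos [ 0.5231 -0.0614  0.0874] yhead -1.29 zaxis [ 0.002  0.    -1.   ] F [ 0.13 -0.04  0.23] w 0.008
tool offset [-0.0197 -0.0477  0.0013] rz -19.29
offset if turned first [-0.0028 -0.0515  0.0013]
```

View pics/w3.png

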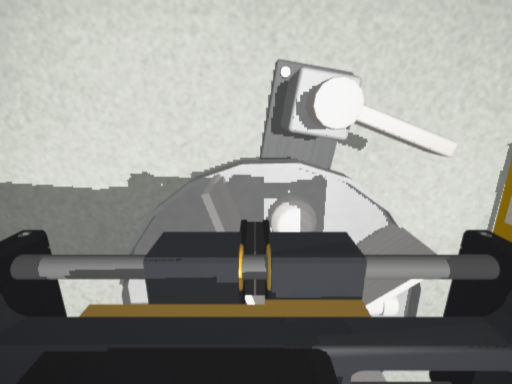

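View pics/s3c.png

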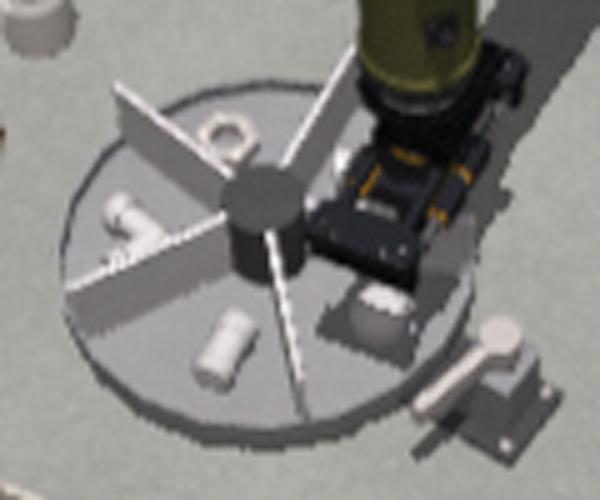

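Run:
```python
from h import *
hub=np.array([.536,-.176,0])
for n,p in [('w1',(.4703,-.0694,.2073)),('w2',(.4726,-.0775,.0844)),('w3',(.5231,-.0614,.0874))]:
    d=np.load(f'pics/{n}.npz'); p=np.array(p)
    print(n,'tip',proj(d,p-[0,0,.008]),'tcp',proj(d,p))
    for r in (.1,.15): 
        e=hub+[r*np.cos(np.radians(108)),r*np.sin(np.radians(108)),.1]; print('div',r,e,proj(d,e),proj(d,e-[0,0,.07]))
    print('piv',proj(d,[.573,.02,.104]))
d=np.load('pics/s3.npz')
print('tip scene',(proj(d,[.5231,-.0614,.079])-[160,140])*5)
```

```text
w1 tip [259.4322434  206.84990725] tcp [259.62801157 210.75088437]
div 0.1 [ 0.5050983  -0.08089435  0.1       ] [284.22725354 193.7566695 ] [278.8061984 178.3918348]
div 0.15 [ 0.48964745 -0.03334152  0.1       ] [285.14883136 149.33087485] [279.32645705 141.78033613]
piv [379.15479663 124.35888114]
w2 tip [254.04721963 219.15043539] tcp [253.99725079 223.42802027]
div 0.1 [ 0.5050983  -0.08089435  0.1       ] [297.50515069 250.49563362] [286.14080429 213.01882067]
div 0.15 [ 0.48964745 -0.03334152  0.1       ] [301.07873058 179.71098308] [287.99629023 160.16807971]
piv [467.09580065 140.1020127 ]
w3 tip [252.53518635 219.72367951] tcp [252.50007216 224.02654237]
div 0.1 [ 0.5050983  -0.08089435  0.1       ] [227.63151624 257.46186532] [234.4397078  218.84142768]
div 0.15 [ 0.48964745 -0.03334152  0.1       ] [200.01787037 193.53151641] [214.91683574 170.55260075]
piv [334.7082464  104.05622542]
tip scene [417.70881943 255.99343789]
```

```bash
python3 -c "
from h import *
d=snap('scene','s4.png')
im=d['img'][150:220,200:280,::-1]
cv2.imwrite('pics/s4c.png',cv2.resize(im,None,fx=9,fy=8,interpolation=cv2.INTER_CUBIC))
d=snap('wrist','w4.png')
cv2.imwrite('pics/w4c.png',cv2.resize(d['img'][140:310,120:440,::-1],None,fx=2.5,fy=2.5,interpolation=cv2.INTER_CUBIC))
d=np.load('pics/w2.npz')
cv2.imwrite('pics/w2c.png',cv2.resize(d['img'][140:310,120:440,::-1],None,fx=2.5,fy=2.5,interpolation=cv2.INTER_CUBIC))
"
```

```text
(no output)
```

View pics/s4c.png

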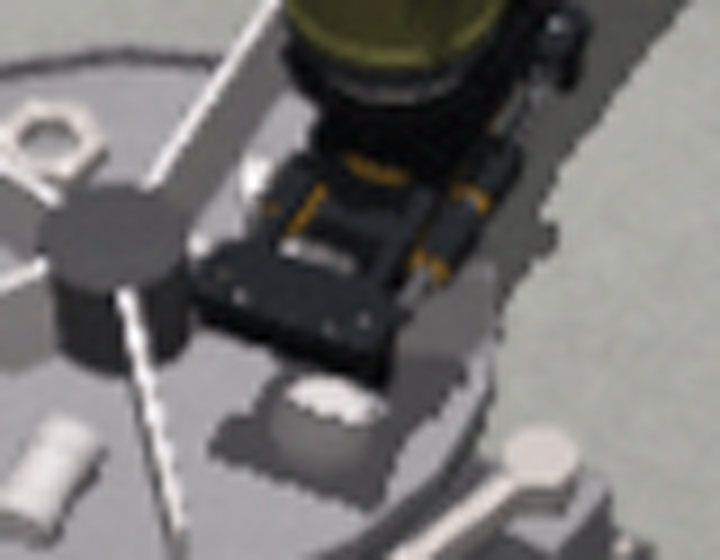

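View pics/w4c.png

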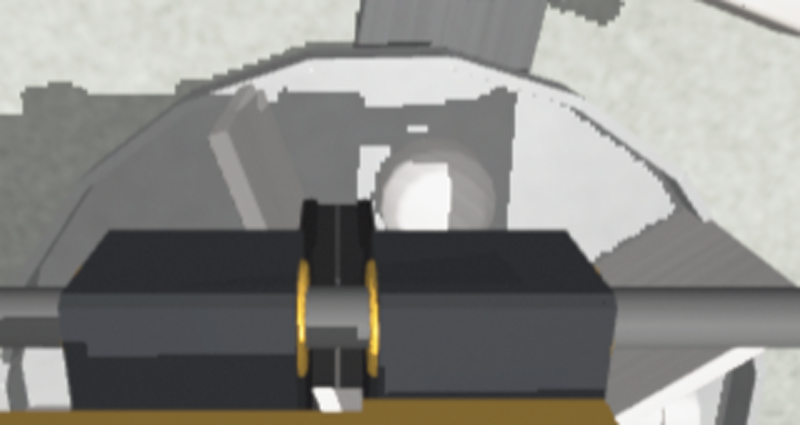

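View pics/w2c.png

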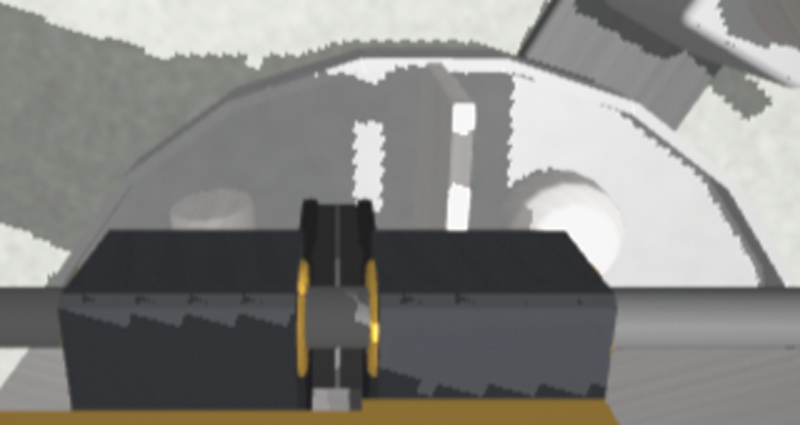

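Run:
```python
from h import *
a=np.load('pics/scene0.npz');b=np.load('pics/s4.npz')
print(np.abs(a['R']-b['R']).max(),np.abs(a['t']-b['t']).max())
A=cv2.cvtColor(a['img'],cv2.COLOR_RGB2GRAY).astype(np.float32);B=cv2.cvtColor(b['img'],cv2.COLOR_RGB2GRAY).astype(np.float32)
for (x0,y0,x1,y1) in [(172,150,205,215),(190,195,225,230)]:
    print(cv2.phaseCorrelate(A[y0:y1,x0:x1].copy(),B[y0:y1,x0:x1].copy()),np.abs(A-B)[y0:y1,x0:x1].mean())
# two-view divider tip
t=np.load('pics/top0.npz')
for p in [(-.0456,.1398),(.1192,.0854),(.1188,-.0884)]:
    for z in (.08,.1): print(p,z,(proj(a,[.536+p[0],-.176+p[1],z])-[160,140])*5)
```

```text
0.0 0.0
((-0.0077609392053688, 0.03421330691529789), 1.011034216961743) 4.864802
((0.04268587191689832, -0.016472361707990046), 1.0088599425407103) 5.2065306
(-0.0456, 0.1398) 0.08 [469.18090333 232.03516139]
(-0.0456, 0.1398) 0.1 [469.62361397 216.07835511]
(0.1192, 0.0854) 0.08 [298.17610134 389.78152873]
(0.1192, 0.0854) 0.1 [296.78568903 374.7815866 ]
(0.1188, -0.0884) 0.08 [ 71.64888101 300.7008726 ]
(0.1188, -0.0884) 0.1 [ 67.89202582 285.10684653]
```

Call:
{"name": "carry_out", "arguments": {
  "rows": [
    {"offset": [0, -0.004, 0], "rot": [0, 0, 0], "gripper": 0},
    {"offset": [0, -0.004, 0], "rot": [0, 0, 0], "gripper": 0},
    {"offset": [0, -0.003, 0], "rot": [0, 0, 0], "gripper": 0}
  ]
}}

```text
time: 4.62
position: [0.5101, -0.0616, 0.0863]
tool_rot: [-2.245, -2.198, -0.0]
ft_force: [0.0, 0.1, 0.6]
grip_width: 0.007
```

```bash
python3 go.py .475 -.080 .086 18; python3 -c "
from h import *
d=snap('wrist','w5.png')
cv2.imwrite('pics/w5c.png',cv2.resize(d['img'][140:310,120:440,::-1],None,fx=2.5,fy=2.5,interpolation=cv2.INTER_CUBIC))
"
```

```text
t 4.625 pos [ 0.5101 -0.0616  0.0863] yhead -1.21 zaxis [ 0.  0. -1.] F [0.04 0.12 0.6 ] w 0.007
tool offset [-0.0191 -0.0347  0.0003] rz -19.21
offset if turned first [-0.0066 -0.039   0.0003]
```

View pics/w5c.png

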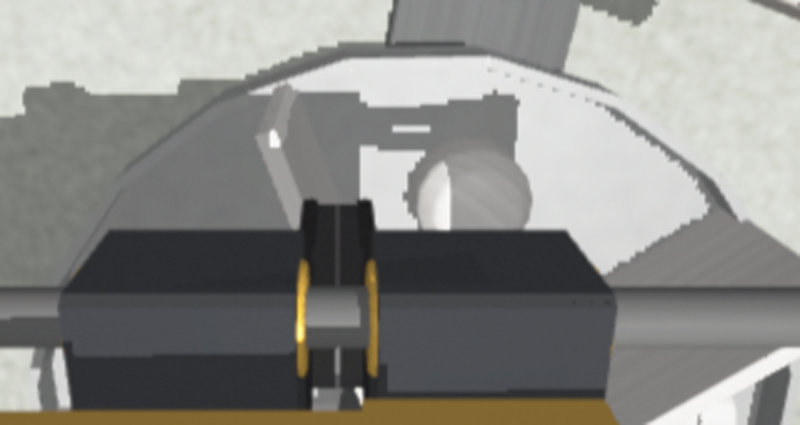

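Call:
{"name": "carry_out", "arguments": {
  "rows": [
    {"offset": [0, -0.003, 0], "rot": [0, 0, 0], "gripper": 0},
    {"offset": [0, -0.003, 0], "rot": [0, 0, 0], "gripper": 0}
  ]
}}

```text
time: 4.92
position: [0.5044, -0.0615, 0.0863]
tool_rot: [2.245, 2.198, 0.0]
ft_force: [0.1, 0.4, 0.2]
grip_width: 0.004
```

```bash
python3 go.py .475 -.080 .086 18; python3 -c "
from h import *
d=snap('wrist','w6.png')
cv2.imwrite('pics/w6c.png',cv2.resize(d['img'][140:310,120:440,::-1],None,fx=2.5,fy=2.5,interpolation=cv2.INTER_CUBIC))
"
```

```text
t 4.925 pos [ 0.5044 -0.0615  0.0863] yhead -1.21 zaxis [ 0.  0. -1.] F [0.09 0.38 0.21] w 0.004
tool offset [-0.0191 -0.029   0.0003] rz -19.21
offset if turned first [-0.0085 -0.0337  0.0003]
```

View pics/w6c.png

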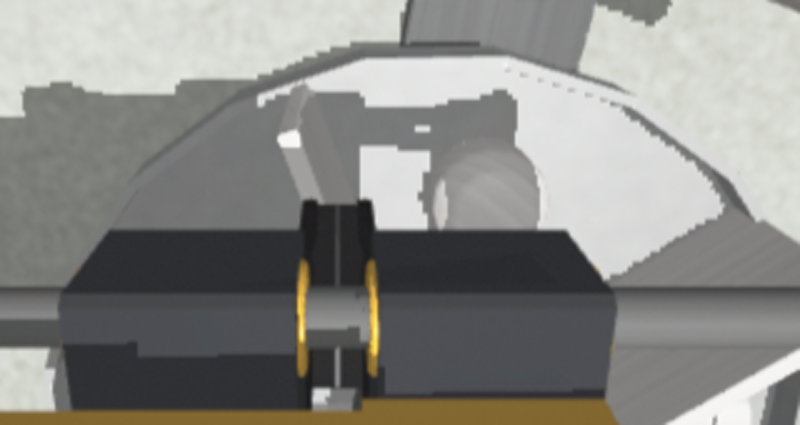

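Run:
```python
from h import *
from scipy.spatial.transform import Rotation as Ro
s=ctrl.get_state(); p=s['position']; R=Ro.from_rotvec(s['tool_rot']).as_matrix()
d=np.load('pics/w6.npz')
c=-d['R'].T@d['t']; print('cam in tool',(R.T@(c-p)).round(4),'cam z in tool',(R.T@d['R'].T[:,2]).round(3))
for z in (.008,-.01,-.03,-.05):
  for x in (.0095,0,-.0095):
    for y in (.008,.015): 
      q=proj(d,p+R@np.array([x,y,z])); print(z,x,y,((q-[120,140])*2.5).round(0))
```

```text
cam in tool [ 0.0785  0.0009 -0.1781] cam z in tool [-0.288  0.001  0.957]
0.008 0.0095 0.008 [359. 169.]
0.008 0.0095 0.015 [383. 169.]
0.008 0 0.008 [359. 199.]
0.008 0 0.015 [382. 199.]
0.008 -0.0095 0.008 [359. 227.]
0.008 -0.0095 0.015 [382. 227.]
-0.01 0.0095 0.008 [362. 192.]
-0.01 0.0095 0.015 [387. 192.]
-0.01 0 0.008 [361. 224.]
-0.01 0 0.015 [387. 224.]
-0.01 -0.0095 0.008 [361. 255.]
-0.01 -0.0095 0.015 [386. 255.]
-0.03 0.0095 0.008 [365. 223.]
-0.03 0.0095 0.015 [394. 223.]
-0.03 0 0.008 [364. 258.]
-0.03 0 0.015 [393. 258.]
-0.03 -0.0095 0.008 [364. 292.]
-0.03 -0.0095 0.015 [392. 292.]
-0.05 0.0095 0.008 [369. 263.]
-0.05 0.0095 0.015 [401. 263.]
-0.05 0 0.008 [368. 302.]
-0.05 0 0.015 [400. 302.]
-0.05 -0.0095 0.008 [368. 340.]
-0.05 -0.0095 0.015 [399. 340.]
```

Call:
{"name": "carry_out", "arguments": {
  "rows": [
    {"offset": [0, 0, -0.025], "rot": [0, 0, 0], "gripper": 0},
    {"offset": [0, 0, 0], "rot": [0, 0, -9.6], "gripper": 0},
    {"offset": [0, 0, 0], "rot": [0, 0, -9.6], "gripper": 0},
    {"offset": [-0.008, -0.014, 0], "rot": [0, 0, 0], "gripper": 0},
    {"offset": [0, -0.014, 0], "rot": [0, 0, 0], "gripper": 0},
    {"offset": [0, 0, 0], "rot": [0, 0, 0], "gripper": 0}
  ]
}}

```text
time: 5.72
position: [0.479, -0.0785, 0.1112]
tool_rot: [-1.85, -2.538, -0.001]
ft_force: [0.4, 0.6, 0.1]
grip_width: 0.003
```

```bash
python3 go.py .481 -.078 .068 18; python3 -c "
from h import *
d=snap('wrist','w7.png')
cv2.imwrite('pics/w7c.png',cv2.resize(d['img'][140:310,120:440,::-1],None,fx=2.5,fy=2.5,interpolation=cv2.INTER_CUBIC))
"
```

```text
t 5.725 pos [ 0.479  -0.0785  0.1112] yhead 17.8 zaxis [-0.     0.001 -1.   ] F [0.37 0.59 0.14] w 0.003
tool offset [-0.0002  0.002   0.0432] rz -0.2
offset if turned first [-0.0002  0.002   0.0432]
```

View pics/w7c.png

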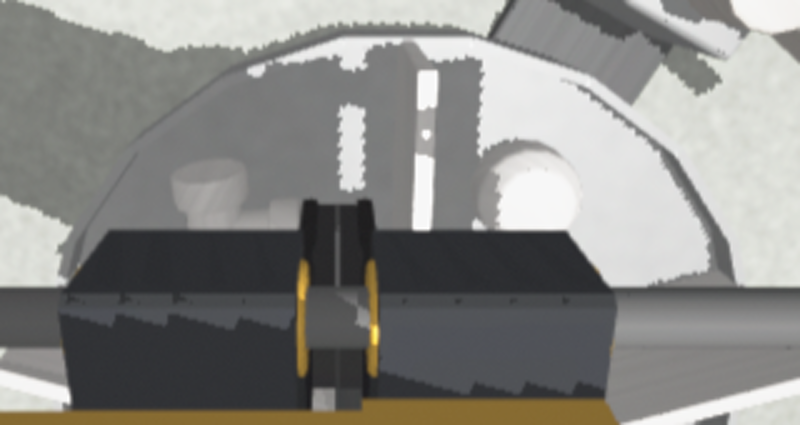

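Call:
{"name": "carry_out", "arguments": {
  "rows": [
    {"offset": [0, 0, 0.015], "rot": [0, 0, 0], "gripper": 0},
    {"offset": [0, 0, 0.015], "rot": [0, 0, 0], "gripper": 0},
    {"offset": [0, 0, 0.013], "rot": [0, 0, 0], "gripper": 0},
    {"offset": [0, 0.004, 0], "rot": [0, 0, 0], "gripper": 0},
    {"offset": [0, 0.004, 0], "rot": [0, 0, 0], "gripper": 0},
    {"offset": [0, 0.004, 0], "rot": [0, 0, 0], "gripper": 0},
    {"offset": [0, 0.004, 0], "rot": [0, 0, 0], "gripper": 0}
  ]
}}

```text
time: 6.65
position: [0.4958, -0.0729, 0.0686]
tool_rot: [-1.847, -2.541, 0.0]
ft_force: [-1.6, -0.8, 1.2]
grip_width: 0.006
```

```bash
python3 go.py .481 -.078 .068 18; python3 -c "
from h import *
d=snap('wrist','w8.png')
cv2.imwrite('pics/w8c.png',cv2.resize(d['img'][140:310,120:440,::-1],None,fx=2.5,fy=2.5,interpolation=cv2.INTER_CUBIC))
"
```

```text
t 6.65 pos [ 0.4958 -0.0729  0.0686] yhead 17.98 zaxis [-0. -0. -1.] F [-1.56 -0.79  1.22] w 0.006
tool offset [-0.0003 -0.0156  0.0006] rz -0.02
offset if turned first [-0.0003 -0.0156  0.0006]
```

View pics/w8c.png

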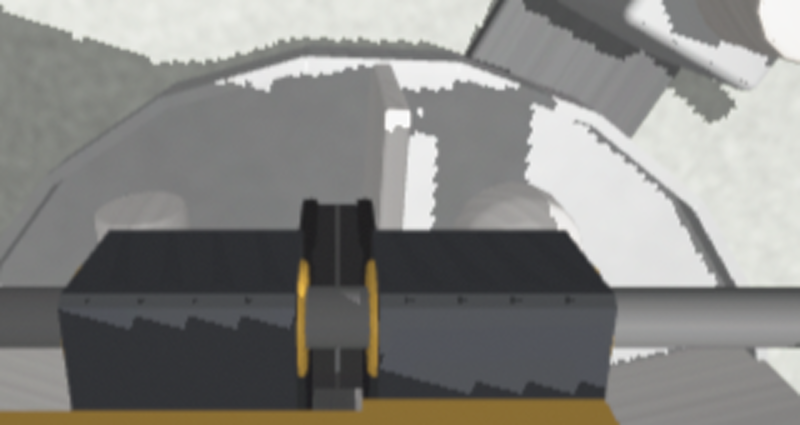

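Call:
{"name": "carry_out", "arguments": {
  "rows": [
    {"offset": [0.0006, 0.0062, 0], "rot": [0, 0, 3.2], "gripper": 0},
    {"offset": [0.0006, 0.0062, 0], "rot": [0, 0, 3.2], "gripper": 0},
    {"offset": [0.0006, 0.0062, 0], "rot": [0, 0, 3.2], "gripper": 0},
    {"offset": [0.0006, 0.0062, 0], "rot": [0, 0, 3.2], "gripper": 0},
    {"offset": [0.0006, 0.0062, 0], "rot": [0, 0, 3.2], "gripper": 0},
    {"offset": [0.0006, 0.0062, 0], "rot": [0, 0, 3.2], "gripper": 0},
    {"offset": [0.0006, 0.0062, 0], "rot": [0, 0, 3.2], "gripper": 0},
    {"offset": [0.0006, 0.0062, 0], "rot": [0, 0, 3.2], "gripper": 0},
    {"offset": [0.0006, 0.0062, 0], "rot": [0, 0, 3.2], "gripper": 0}
  ]
}}

```text
time: 7.82
position: [0.5498, -0.0628, 0.0681]
tool_rot: [-2.422, -1.999, 0.002]
ft_force: [-1.9, -0.6, 1.0]
grip_width: 0.003
```

```bash
cat > look.py <<'E'
import sys
from h import *
n=sys.argv[1]
d=snap('scene','s%s.png'%n)
a=cv2.resize(d['img'][145:240,160:280,::-1],None,fx=5,fy=5,interpolation=cv2.INTER_CUBIC)
cv2.imwrite('pics/s%sc.png'%n,a)
d=snap('wrist','w%s.png'%n)
p=ctrl.get_state()['position']-np.array([.536,-.176,0]); print('polar r',np.hypot(*p[:2]),np.degrees(np.arctan2(p[1],p[0])))
E
python3 go.py .481 -.078 .068 18; python3 look.py 9
```

```text
t 7.825 pos [ 0.5498 -0.0628  0.0681] yhead -10.93 zaxis [-0.001 -0.    -1.   ] F [-1.87 -0.64  0.99] w 0.003
tool offset [-0.028  -0.0646  0.0002] rz -28.93
offset if turned first [ 0.0068 -0.0701  0.0002]
polar r 0.11449099027611308 82.5581213912141
```

View pics/s9c.png

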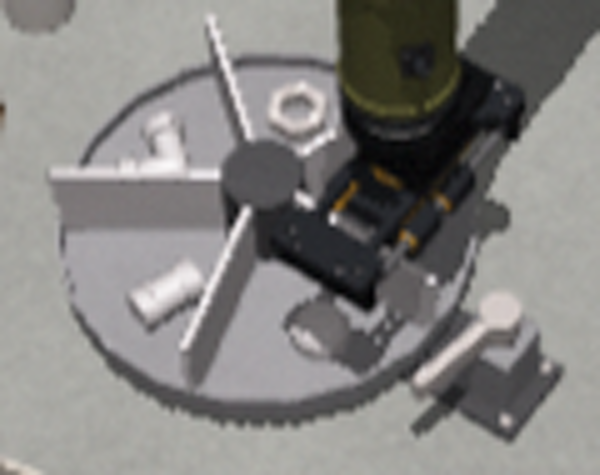

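View pics/w9.png

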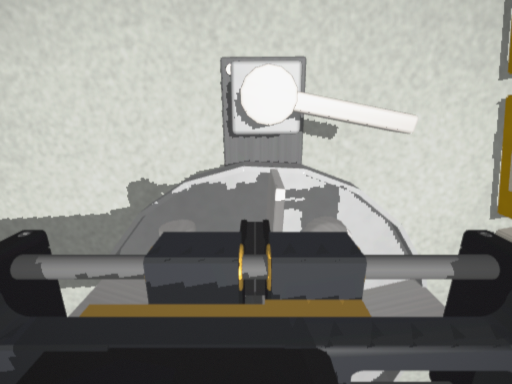

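```bash
cat > ang.py <<'E'
from h import *
def ang(fn,pts,x0,y0,s,z=.1):
    d=np.load(fn); hub=np.array([.536,-.176])
    for a,b in pts:
        q=ray(d,x0+(a+.5)/s-.5,y0+(b+.5)/s-.5,z)[:2]-hub
        t=np.degrees(np.arctan2(q[1],q[0])); print(np.hypot(*q).round(4),t.round(1),'rel to gap-36 mod72 (need 0):',((t-(79.7-36)+36)%72-36).round(1))
E
python3 -c "
from ang import *
ang('pics/s9.npz',[(210,18),(52,173),(183,348)],160,145,5)
ang('pics/scene0.npz',[(118,85),(353,48),(68,288),(473,216)],160,140,5)"
```

```text
0.1474 -138.4 rel to gap-36 mod72 (need 0): 33.9
0.148 -66.6 rel to gap-36 mod72 (need 0): 33.7
0.1486 5.2 rel to gap-36 mod72 (need 0): 33.5
0.1491 -108.9 rel to gap-36 mod72 (need 0): -8.6
0.1489 -180.0 rel to gap-36 mod72 (need 0): -7.7
0.1495 -36.6 rel to gap-36 mod72 (need 0): -8.3
0.1479 108.8 rel to gap-36 mod72 (need 0): -6.9
```

Call:
{"name": "carry_out", "arguments": {
  "rows": [
    {"offset": [0.0006, 0.0062, 0], "rot": [0, 0, 3.2], "gripper": 0},
    {"offset": [0.0006, 0.0062, 0], "rot": [0, 0, 3.2], "gripper": 0},
    {"offset": [0.0006, 0.0062, 0], "rot": [0, 0, 3.2], "gripper": 0},
    {"offset": [0.0006, 0.0062, 0], "rot": [0, 0, 3.2], "gripper": 0},
    {"offset": [0.0006, 0.0062, 0], "rot": [0, 0, 3.2], "gripper": 0},
    {"offset": [0.0006, 0.0062, 0], "rot": [0, 0, 3.2], "gripper": 0},
    {"offset": [0.0006, 0.0062, 0], "rot": [0, 0, 3.2], "gripper": 0},
    {"offset": [0.0006, 0.0062, 0], "rot": [0, 0, 3.2], "gripper": 0},
    {"offset": [0.0006, 0.0062, 0], "rot": [0, 0, 3.2], "gripper": 0},
    {"offset": [0.0003, 0.0031, 0], "rot": [0, 0, 1.6], "gripper": 0}
  ]
}}

```text
time: 9.18
position: [0.6052, -0.0813, 0.0681]
tool_rot: [-2.861, -1.297, 0.001]
ft_force: [-1.9, 0.9, 0.4]
grip_width: 0.003
```

```bash
python3 go.py .481 -.078 .068 18; python3 look.py 10
```

```text
t 9.175 pos [ 0.6052 -0.0813  0.0681] yhead -41.21 zaxis [-0.001  0.    -1.   ] F [-1.86  0.87  0.41] w 0.003
tool offset [-0.0793 -0.0956  0.0002] rz -59.21
offset if turned first [ 0.0415 -0.1171  0.0002]
polar r 0.11742789654258455 53.59347662635024
```

View pics/s10c.png

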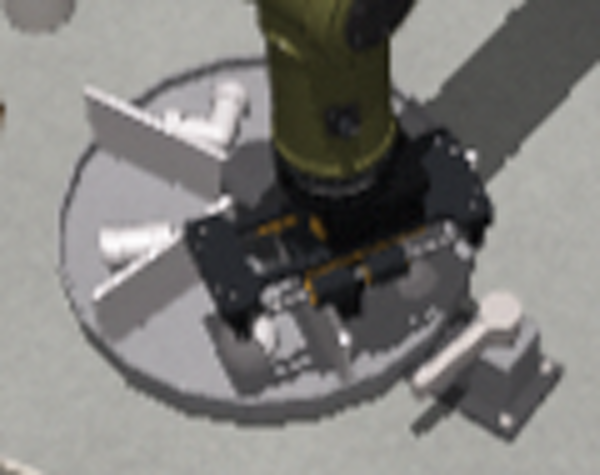

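View pics/w10.png

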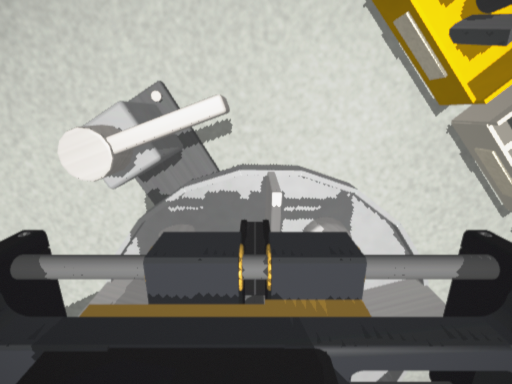

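```bash
python3 -c "
from ang import *
ang('pics/s10.npz',[(88,90),(96,297)],160,145,5)"
```

```text
0.1486 -96.0 rel to gap-36 mod72 (need 0): 4.3
0.1484 -23.3 rel to gap-36 mod72 (need 0): 5.0
```

Call:
{"name": "carry_out", "arguments": {
  "rows": [
    {"offset": [0.0003, 0.003, 0], "rot": [0, 0, 1.5], "gripper": 0},
    {"offset": [0.0003, 0.003, 0], "rot": [0, 0, 1.5], "gripper": 0},
    {"offset": [0.0003, 0.003, 0], "rot": [0, 0, 1.5], "gripper": 0},
    {"offset": [0, 0, 0], "rot": [0, 0, 0], "gripper": 0},
    {"offset": [0, -0.008, 0], "rot": [0, 0, 0], "gripper": 0},
    {"offset": [0, -0.004, -0.02], "rot": [0, 0, 0], "gripper": 0},
    {"offset": [0, 0, -0.05], "rot": [0, 0, 0], "gripper": 0},
    {"offset": [0, 0, -0.05], "rot": [0, 0, 0], "gripper": 0}
  ]
}}

```text
time: 10.28
position: [0.6042, -0.0781, 0.1911]
tool_rot: [2.909, 1.184, 0.002]
ft_force: [0.3, 0.2, 0.2]
grip_width: 0.009
```

```bash
python3 go.py .481 -.078 .068 18; python3 look.py 11
```

```text
t 10.275 pos [ 0.6042 -0.0781  0.1911] yhead -45.7 zaxis [ 0.001  0.    -1.   ] F [0.34 0.23 0.15] w 0.009
tool offset [-0.0883 -0.0862  0.1229] rz -63.7
offset if turned first [ 0.0382 -0.1173  0.1229]
polar r 0.12079361994900464 53.27955411156828
```

View pics/s11c.png

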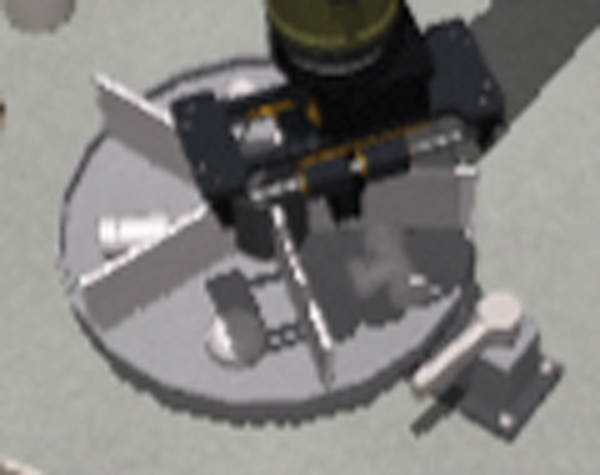

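View pics/w11.png

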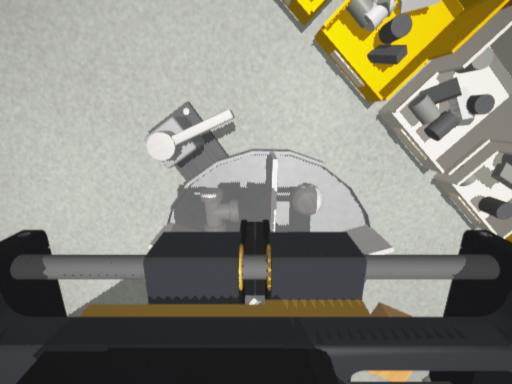

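```bash
python3 -c "
from ang import *
ang('pics/s11.npz',[(100,77),(80,283),(474,170),(322,350)],160,145,5)
d=np.load('pics/w11.npz')
p=[ray(d,274,154,.1),ray(d,275,210,.1)];v=p[0]-p[1];print(p,np.degrees(np.arctan2(v[1],v[0])))
print(ray(d,161,146,.104),ray(d,231,114,.102))"
```

```text
0.1485 -101.4 rel to gap-36 mod72 (need 0): -1.1
0.1503 -29.5 rel to gap-36 mod72 (need 0): -1.2
0.1482 115.7 rel to gap-36 mod72 (need 0): 0.0
0.1492 41.5 rel to gap-36 mod72 (need 0): -2.2
[array([ 0.65042035, -0.06908636,  0.1       ]), array([ 0.60738223, -0.11426377,  0.1       ])] 46.389193780856914
[0.57609946 0.02011375 0.104     ] [ 0.64869059 -0.00960747  0.102     ]
```

```bash
python3 go.py .639 .028 .062 -21
```

```text
t 10.375 pos [ 0.6082 -0.0792  0.1963] yhead -45.72 zaxis [ 0.013  0.    -1.   ] F [ 0.26 -0.61 -0.3 ] w 0.0
tool offset [ 0.0956 -0.0564  0.1347] rz -24.72
offset if turned first [ 0.1104 -0.0113  0.1347]
```

Call:
{"name": "carry_out", "arguments": {
  "rows": [
    {"offset": [0, 0, 0], "rot": [0, 0, -8.24], "gripper": 0},
    {"offset": [0, 0, 0], "rot": [0, 0, -8.24], "gripper": 0},
    {"offset": [0, 0, 0], "rot": [0, 0, -8.24], "gripper": 0},
    {"offset": [0.055, -0.005, 0], "rot": [0, 0, 0], "gripper": 0},
    {"offset": [0.055, -0.005, 0], "rot": [0, 0, 0], "gripper": 0},
    {"offset": [0, 0, 0], "rot": [0, 0, 0], "gripper": 0},
    {"offset": [0, 0, 0], "rot": [0, 0, 0], "gripper": 0}
  ]
}}

```text
time: 11.25
position: [0.6343, 0.0277, 0.1888]
tool_rot: [2.588, 1.78, 0.0]
ft_force: [0.2, -0.3, -0.3]
grip_width: 0.006
```

```bash
python3 go.py .639 .028 .062 -21; python3 look.py 12;python3 go.py .639 .028 .062 -21
```

```text
t 11.25 pos [0.6343 0.0277 0.1888] yhead -20.96 zaxis [ 0.001 -0.001 -1.   ] F [ 0.18 -0.33 -0.28] w 0.006
tool offset [0.002  0.0042 0.1268] rz 0.04
offset if turned first [0.002  0.0042 0.1268]
polar r 0.2246342898046558 64.0786074153756
t 11.35 pos [0.6342 0.026  0.1889] yhead -21.13 zaxis [ 0.001 -0.001 -1.   ] F [-0.2  -0.46 -0.11] w 0.007
tool offset [0.0036 0.0037 0.1269] rz -0.13
offset if turned first [0.0036 0.0037 0.1269]
```

View pics/s12c.png

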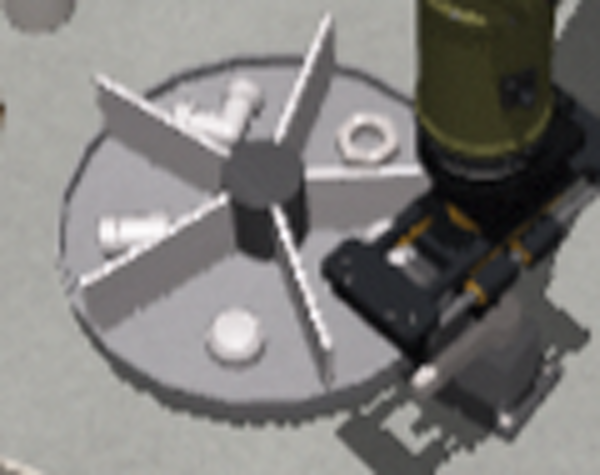

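View pics/w12.png

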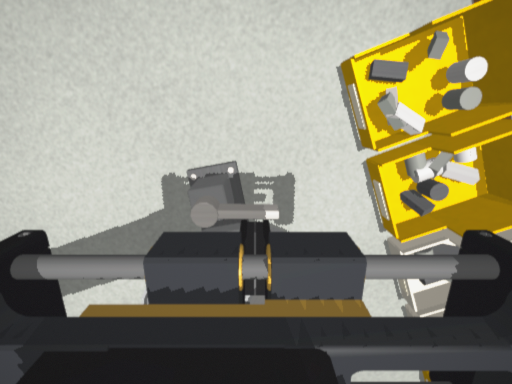

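Run:
```python
from h import *
from scipy.spatial.transform import Rotation as Ro
s=ctrl.get_state(); p=s['position']; R=Ro.from_rotvec(s['tool_rot']).as_matrix()
d=np.load('pics/w12.npz')
for u,v,z in [(204,214,.104),(277,212,.102),(277,207,.102),(277,218,.102)]:
    q=ray(d,u,v,z); print(q.round(4),(R.T@(q-p)).round(4))
```

```text
[0.5758 0.0214 0.104 ] [-0.0254 -0.0528  0.0848]
[ 0.6487 -0.0053  0.102 ] [-0.024   0.0248  0.0869]
[0.6507 0.     0.102 ] [-0.0183  0.0247  0.0869]
[ 0.6464 -0.0118  0.102 ] [-0.0309  0.025   0.0869]
```

Call:
{"name": "carry_out", "arguments": {
  "rows": [
    {"offset": [0.002, 0.004, 0.05], "rot": [0, 0, 0], "gripper": 0},
    {"offset": [0, 0, 0.04], "rot": [0, 0, 0], "gripper": 0},
    {"offset": [0, 0, 0.02], "rot": [0, 0, 0], "gripper": 0},
    {"offset": [0, 0, 0.015], "rot": [0, 0, 0], "gripper": 0},
    {"offset": [0, 0, 0], "rot": [0, 0, 0], "gripper": 0}
  ]
}}

```text
time: 11.98
position: [0.6387, 0.028, 0.0631]
tool_rot: [-2.589, -1.779, 0.001]
ft_force: [0.8, 0.5, -0.4]
grip_width: 0.005
```

```bash
python3 go.py .639 .028 .064 -21; python3 look.py 13
```

```text
t 11.975 pos [0.6387 0.028  0.0631] yhead -21.02 zaxis [-0. -0. -1.] F [ 0.77  0.48 -0.38] w 0.005
tool offset [ 0.0001  0.0003 -0.0009] rz -0.02
offset if turned first [ 0.0001  0.0003 -0.0009]
polar r 0.22914802503350518 63.05219557851605
```

View pics/w13.png

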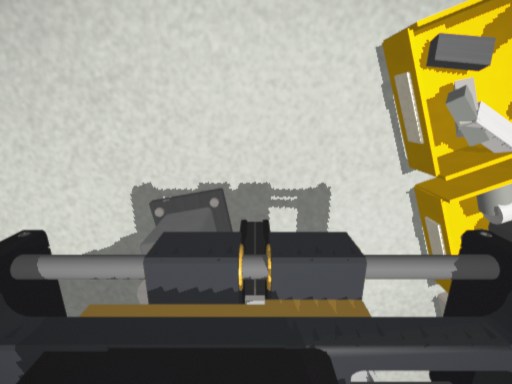

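Call:
{"name": "carry_out", "arguments": {
  "rows": [
    {"offset": [-0.007, 0, 0], "rot": [0, 0, 0], "gripper": 0},
    {"offset": [-0.007, 0, 0], "rot": [0, 0, 0], "gripper": 0},
    {"offset": [-0.005, 0.0011, 0], "rot": [0, 0, 5], "gripper": 0},
    {"offset": [-0.005, 0.0011, 0], "rot": [0, 0, 5], "gripper": 0},
    {"offset": [-0.005, 0.0011, 0], "rot": [0, 0, 5], "gripper": 0},
    {"offset": [-0.005, 0.0011, 0], "rot": [0, 0, 5], "gripper": 0}
  ]
}}

```text
time: 12.82
position: [0.6289, -0.0046, 0.0641]
tool_rot: [2.86, 1.298, 0.004]
ft_force: [1.5, 2.5, 0.4]
grip_width: 0.007
```

```bash
python3 go.py .639 .028 .064 -21; python3 look.py 14
```

```text
t 12.825 pos [ 0.6289 -0.0046  0.0641] yhead -41.17 zaxis [ 0.002  0.001 -1.   ] F [1.48 2.46 0.35] w 0.007
tool offset [ 0.0312 -0.0138  0.0002] rz -20.17
offset if turned first [ 0.034  -0.0022  0.0002]
polar r 0.19415590443846223 61.59685408503481
```

View pics/s14c.png

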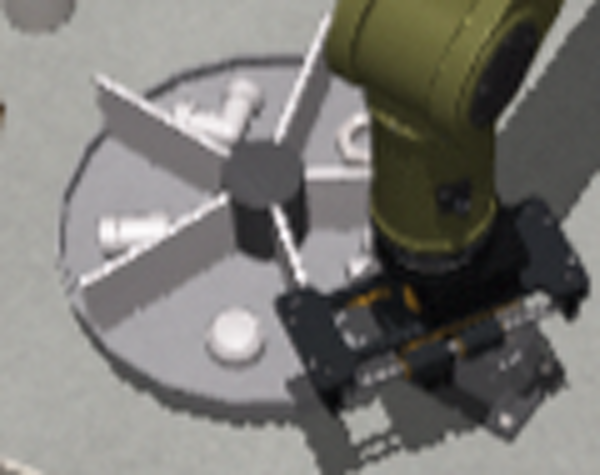

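View pics/w14.png

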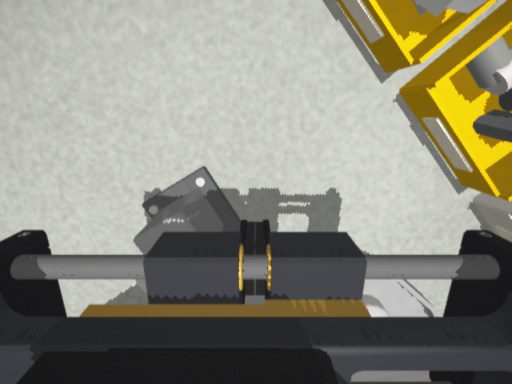

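Call:
{"name": "carry_out", "arguments": {
  "rows": [
    {"offset": [-0.005, 0.0011, 0], "rot": [0, 0, 5], "gripper": 0},
    {"offset": [-0.005, 0.0011, 0], "rot": [0, 0, 5], "gripper": 0},
    {"offset": [-0.005, 0.0011, 0], "rot": [0, 0, 5], "gripper": 0},
    {"offset": [-0.005, 0.0011, 0], "rot": [0, 0, 5], "gripper": 0},
    {"offset": [-0.005, 0.0011, 0], "rot": [0, 0, 5], "gripper": 0},
    {"offset": [-0.005, 0.0011, 0], "rot": [0, 0, 5], "gripper": 0},
    {"offset": [-0.005, 0.0011, 0], "rot": [0, 0, 5], "gripper": 0},
    {"offset": [-0.005, 0.0011, 0], "rot": [0, 0, 5], "gripper": 0},
    {"offset": [-0.005, 0.0011, 0], "rot": [0, 0, 5], "gripper": 0}
  ]
}}

```text
time: 14.05
position: [0.595, -0.0347, 0.0638]
tool_rot: [3.139, 0.108, 0.003]
ft_force: [0.8, -0.5, -0.1]
grip_width: 0.007
```

```bash
python3 go.py .639 .028 .064 -21; python3 look.py 15; python3 -c "
from h import *
p=ctrl.get_state()['position'][:2]-[.575,.0205];print(np.hypot(*p),np.degrees(np.arctan2(p[1],p[0])))"
```

```text
t 14.05 pos [ 0.595  -0.0347  0.0638] yhead -86.07 zaxis [ 0.002 -0.001 -1.   ] F [ 0.78 -0.47 -0.1 ] w 0.007
tool offset [ 0.0482 -0.0596 -0.0002] rz -65.07
offset if turned first [ 0.0743  0.0186 -0.0002]
polar r 0.1529533015584846 67.58416251856775
0.05839418608344861 -70.6740702752208
```

View pics/s15c.png

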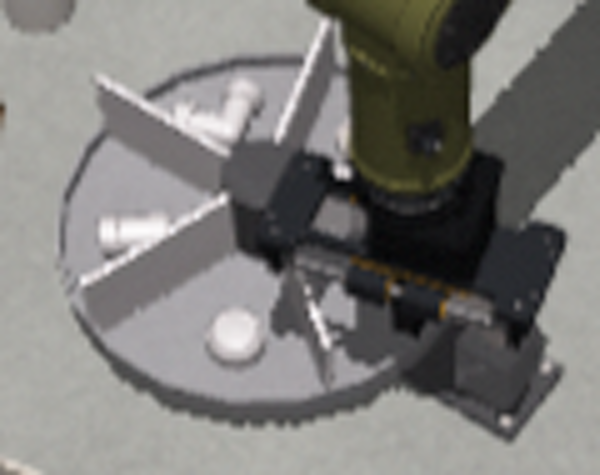

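View pics/w15.png

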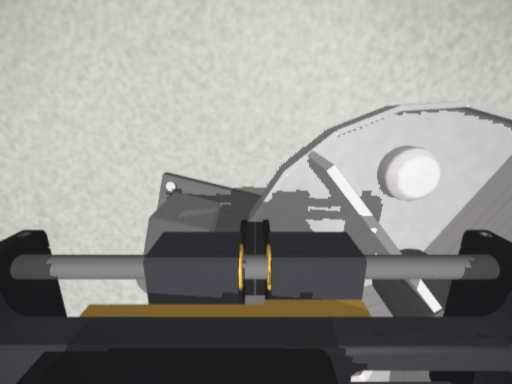

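Call:
{"name": "carry_out", "arguments": {
  "rows": [
    {"offset": [-0.005, 0.0011, 0], "rot": [0, 0, 5], "gripper": 0},
    {"offset": [-0.005, 0.0011, 0], "rot": [0, 0, 5], "gripper": 0},
    {"offset": [-0.004, 0.0009, 0], "rot": [0, 0, 4], "gripper": 0},
    {"offset": [0, 0, 0], "rot": [0, 0, 0], "gripper": 0}
  ]
}}

```text
time: 14.65
position: [0.5804, -0.0369, 0.0634]
tool_rot: [-3.13, 0.269, -0.0]
ft_force: [0.2, -0.0, 0.3]
grip_width: 0.003
```

```bash
python3 go.py .639 .028 .064 -100; python3 -c "
from h import *
p=ctrl.get_state()['position'][:2]-[.575,.0205];print(np.hypot(*p),np.degrees(np.arctan2(p[1],p[0])))"
```

```text
t 14.65 pos [ 0.5804 -0.0369  0.0634] yhead -99.83 zaxis [ 0.  0. -1.] F [ 0.23 -0.04  0.26] w 0.003
tool offset [ 0.0466 -0.0739 -0.0006] rz 0.17
offset if turned first [ 0.0464 -0.0741 -0.0006]
0.05765442222110275 -84.59240938376577
```

Call:
{"name": "carry_out", "arguments": {
  "rows": [
    {"offset": [-0.002, 0, 0], "rot": [0, 0, 0], "gripper": 0},
    {"offset": [-0.002, 0, 0], "rot": [0, 0, 0], "gripper": 0},
    {"offset": [0, 0, 0], "rot": [0, 0, 0], "gripper": 0}
  ]
}}

```text
time: 15.02
position: [0.58, -0.0368, 0.0637]
tool_rot: [3.129, -0.271, 0.012]
ft_force: [9.9, -2.2, -7.2]
grip_width: 0.003
```

```bash
python3 go.py .639 .028 .064 -100; python3 look.py 16; python3 -c "
from h import *
p=ctrl.get_state()['position'][:2]-[.575,.0205];print(np.hypot(*p),np.degrees(np.arctan2(p[1],p[0])))"
```

```text
t 15.025 pos [ 0.58   -0.0368  0.0637] yhead -99.9 zaxis [ 0.008 -0.002 -1.   ] F [ 9.89 -2.16 -7.15] w 0.003
tool offset [ 0.0469 -0.074   0.    ] rz 0.1
offset if turned first [ 0.0468 -0.0741  0.    ]
polar r 0.14597808495904988 72.45846389979806
0.0575275548385721 -85.01647998797509
```

View pics/w16.png

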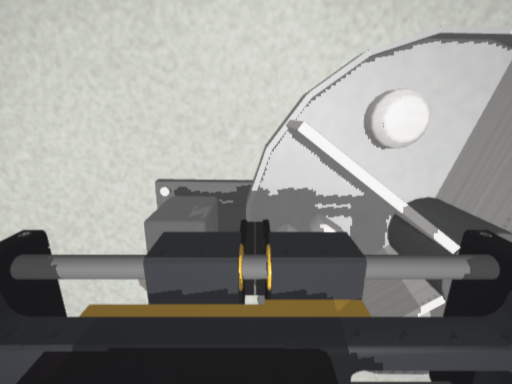

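View pics/s16c.png

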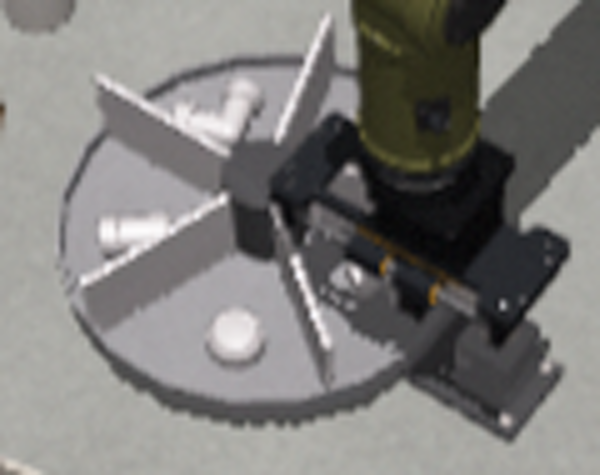

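Call:
{"name": "carry_out", "arguments": {
  "rows": [
    {"offset": [0.006, 0, 0], "rot": [0, 0, 0], "gripper": 0},
    {"offset": [0.008, 0, 0], "rot": [0, 0, 0], "gripper": 0},
    {"offset": [0, 0, -0.03], "rot": [0, 0, 0], "gripper": 0},
    {"offset": [0, 0, -0.06], "rot": [0, 0, 0], "gripper": 0},
    {"offset": [0, 0, -0.06], "rot": [0, 0, 0], "gripper": 0},
    {"offset": [0.01, -0.06, 0], "rot": [0, 0, 0], "gripper": 0},
    {"offset": [0.01, -0.06, 0], "rot": [0, 0, 0], "gripper": 0},
    {"offset": [0, -0.06, 0], "rot": [0, 0, 0], "gripper": 0},
    {"offset": [0, -0.06, 0], "rot": [0, 0, 0], "gripper": 0},
    {"offset": [0, 0, 0], "rot": [0, 0, 0], "gripper": 0}
  ]
}}

```text
time: 16.38
position: [0.6506, 0.2029, 0.2113]
tool_rot: [-3.13, 0.255, 0.005]
ft_force: [-0.0, -0.6, -0.2]
grip_width: 0.003
```

```bash
python3 go.py .639 .028 .064 -100; python3 look.py 17; python3 -c "
from h import *
d=snap('top','top17.png'); im=d['img'][130:265,215:415,::-1]
cv2.imwrite('pics/topc17.png',cv2.resize(im,None,fx=4,fy=4,interpolation=cv2.INTER_CUBIC))"
```

```text
t 16.375 pos [0.6506 0.2029 0.2113] yhead -99.31 zaxis [-0.003  0.002 -1.   ] F [-0.   -0.64 -0.19] w 0.003
tool offset [0.0173 0.1747 0.1471] rz 0.69
offset if turned first [0.0194 0.1745 0.1471]
polar r 0.3882071094031557 72.70263299494984
```

View pics/topc17.png

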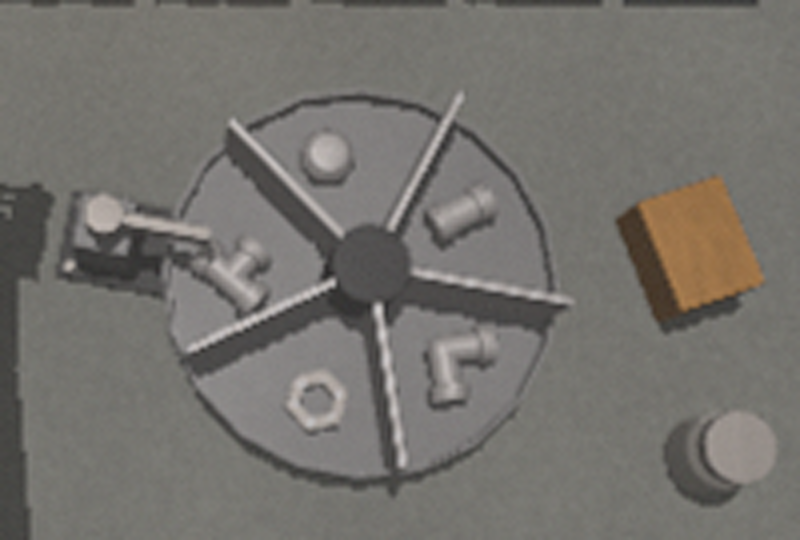

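View pics/s17c.png

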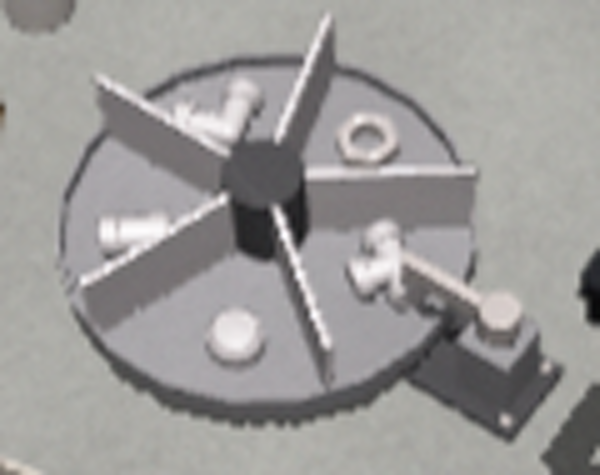

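Run:
```python
from ang import *
ang('pics/top17.npz',[(233,121),(461,95),(571,300),(402,466),(187,351)],215,130,4)
d=np.load('pics/top17.npz'); px=lambda a,b:(215+(a+.5)/4-.5,130+(b+.5)/4-.5)
hub=np.array([.536,-.176])
piv=ray(d,*px(105,214),.104)[:2];tip=ray(d,*px(209,234),.102)[:2];v=tip-piv;w=hub-piv
print('keeper',np.hypot(*v),np.degrees(np.arctan2(v[1],v[0])),'to hub',np.degrees(np.arctan2(w[1],w[0])),piv)
tee=ray(d,*px(238,273),.045)[:2]; g=hub-.15*w/np.hypot(*w); print('tee r',np.hypot(*(tee-hub)),'tee-gap',np.hypot(*(tee-g)))
d=np.load('pics/s17.npz');px=lambda a,b:(160+(a+.5)/5-.5,145+(b+.5)/5-.5)
piv=ray(d,*px(500,308),.104)[:2];tip=ray(d,*px(402,250),.102)[:2];v=tip-piv;w=hub-piv
print('keeper',np.hypot(*v),np.degrees(np.arctan2(v[1],v[0])),'to hub',np.degrees(np.arctan2(w[1],w[0])))
```

```text
0.148 42.5 rel to gap-36 mod72 (need 0): -1.2
0.1481 -28.8 rel to gap-36 mod72 (need 0): -0.5
0.1477 -100.2 rel to gap-36 mod72 (need 0): 0.1
0.1475 -173.0 rel to gap-36 mod72 (need 0): -0.7
0.1494 115.3 rel to gap-36 mod72 (need 0): -0.4
keeper 0.07764169139645216 -100.74668857284988 to hub -100.71395253872552 [0.57287707 0.0189062 ]
tee r 0.09410716569220241 tee-gap 0.05838079558449667
keeper 0.0819384701792275 -101.77491718295067 to hub -100.22492557844846
```

Tray centred to within about 1°, keeper pointing at the hub, robot clear of everything. I'm handing the job in.

```bash
python3 -c "
from bench import workorder,ctrl
print(workorder.close_job()); print(ctrl.get_state()['time'])"
```

```text
the job is handed in; nothing more can be done
None
the job is handed in; nothing more can be done
```

I turned the tray about 65° clockwise, which brought the T-piece's compartment (compartment 1) to the pick point. I then swung the keeper round to its stop and handed the job in at about 16.5 s; no verdict was reported.

**Last checks:**
- **Tray:** the dividers stood within about 1.2° of where they should be, against the 9.5° allowed. The T-piece was 94 mm from the axis and about 58 mm from the pick point.
- **Keeper:** it pointed along −100.7° (top view) against −100.7° for the direction to the hub. The scene camera disagreed slightly, giving −101.8° against −100.2°. The push met the stop at about 10 N.
- **Other things:** all five fittings lay in the tray. The carton and jar looked unmoved in the last top picture. I did not look at the wrench again, but the arm never went near it.
- **Robot:** at the end the arm stood clear of everything, with force readings near zero.

**What went wrong on the way:** the first push passed over the divider without touching it. The closed fingertips end roughly 15 to 30 mm higher than the stated 8 mm ahead of the TCP. I lifted over, went about 18 mm lower and pushed again, and the tray then turned normally.

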